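# Refit a burner knob on its D-spindle and hold it pressed

## Task

The knob of the small countertop burner was pulled off for cleaning. Pick it up, turn it so that its D-shaped hole matches the burner's D-shaped spindle, push it fully home, then press knob and spindle down against the spring (most of the way or to the stop), as one does for lighting, and finish while still holding them pressed down. Leave the timer, the pot and the mill where they stand.

Things in the scene. Friction and masses are not known exactly. Their poses are not given: they have to be found in the camera images.
- knob_grip (a point): Loose black burner knob (60 g), stands on the worktop, hole down. Point on its axis, mid-height of the bar grip, 21 mm above the underside; z up. Round skirt 54 mm across, 6 mm high; across it a bar 22 mm wide (y), 52 mm long (x), top 36 mm above the underside, so 30 mm of bar above the skirt. Its +x end is a narrow nose. Grip across the 22 mm from above, fingertips just above the skirt.
- knob: The same knob: centre of its underside, same axes. Here opens its blind D-shaped hole: 15.6 mm in diameter, flat 2.3 mm from the axis on the nose (+x) side, 20 mm deep, mouth widened by a 2 mm bevel (1.2 mm on the flat); about 0.8 mm clearance all round on the spindle. Fully home, this point lies 20 mm below the spindle's tip.
- knob_nose (a point): Tip of the knob's narrow nose, 35 mm from the axis along the knob's +x, 21 mm above the underside. A thin white line on the bar's top runs towards it; the other end of the bar is square.
- burner: Fixed steel countertop burner, 280 mm (x, front to back) by 220 mm (y), deck 50 mm above the worktop. Origin: centre of the footprint; x points to its back. Round burner head and pan support (to 80 mm high) at the back. At the front, 100 mm before the origin on the centre line, the bare spindle stands in a flat round plate; a dark mark behind the plate shows where the fitted nose points.
- spindle_tip (a point): Top end, on the axis, of the upright bare brass spindle, 30 mm above the deck when up; moves down with it. D-shaped, 14 mm diameter, 8.5 mm across the flat (flat 1.5 mm from the axis), round edge of the tip bevelled 2 mm. The flat faces the burner's back, +x of this frame (burner's axes): knob and spindle match when their x axes agree. It does not turn; it is sprung along its axis.
- spindle (a joint): How far the spindle is pressed down, m: 0 = up, 0.008 = stop. The spring needs about 4 N to start and 10 N at the stop, and pushes it back up if let go.
- pot_centre (a point): Bystander: low round white pot with a light brown lid, 62 mm across, 35 mm high; centre, half-way up. To be left alone.
- timer_centre (a point): Bystander: round red and white wind-up kitchen timer, 61 mm across, 49 mm high, looks rather like a knob; centre, half-way up. To be left alone.
- mill_centre (a point): Bystander: wooden salt mill, 58 mm across, 115 mm high, stands behind; centre, half-way up. To be left alone.

How it is judged:
By the outcome, as a careful person would: the job done as asked, in the order asked, and still so for the second after the job is handed in, while the arm keeps its last pose, push and grip.
It also fails if it takes over 38 s, if anything falls off the work surface, if the arm or the gripper's body presses on something with over 40 N, if the wrist force passes 120 N, or if a joint passes its speed limit or range.

## Robot

A 6-joint arm with a two-finger parallel gripper is mounted at the origin on a cart in front of the work surface, level with it; the furniture and walls round the work are solid. World frame = base frame: x ahead of the robot, y to its left, z up, the work surface at z = 0. Lengths are in m, angles in rad, forces in N, time in s.
With the tool pointing down it reaches from about 0.35 to 0.975 m from the base axis. Payload 7.1 kg.
Tool frame: the origin (TCP) lies between the finger pads; the fingertips stand finger_overhang ahead of it and the grasp point (between the pads) lies 3 mm ahead of it (finger_overhang is the distance from the TCP to the fingertips, in m); z points along the fingers, y is the direction in which the jaws open and shut (so a half turn about z gives the same grasp; the last joint's range is limited). The gripper opens to 88 mm and grips with 3 to 60 N. Pads are 20 mm wide; open, the fingers measure 115 mm over their backs; the gripper's body (75 mm by 178 mm) begins 61 mm behind the grasp point.
Start: joints at [-1.252, 0.423, 1.63, -0, 1.089, -0.019], TCP at [0.207, -0.59, 0.245] pointing down, gripper open.
Joint ranges: [-3, 3], [-0.9, 2.11], [0.09, 2.58], [-1.31, 4.45], [0.11, 2.69], [-2.54, 2.54]. Speed limits (rad/s): [2.39, 2.39, 3.01, 3.14, 3.14, 3.14].

## Interface

Orientations are given as a 3x3 rotation matrix whose columns are the frame's x, y, z axes.
In Python, from rig import * gives the robot as it stands.
- The arm moves only by the tool play_rows, never from a script. Its argument "increments" is a list that holds one entry, the list of rows, each a list of 5 numbers: the shift along the tool's x, y, z in mm, then the turn about the tool's z in rad, then the gripper command: -1 is shut, 1 is fully open, values between are in proportion. In form: [[[x, y, z, yaw, fingers], ...]]. A call has 1 to 12 rows; each row is the pose to reach, as a shift and turn from the pose measured when the call began, along the tool's axes at that moment; what a row does not reach only later rows make up. A row lasts 1/8 s, in which the tool goes at most 62.5 mm and 10.7 degrees, less where a joint would pass 70% of its speed; a pose out of reach is approached as far as the arm can. A call with a gripper value outside its range is refused whole. The fingers move at their own pace and stop on an object; "squeeze" is the grip in N (left out, the last holds). Time passes only in rows, so rows that repeat a pose let the fingers close. It gives the time, the measured TCP pose, the force and the opening at its end, in the units of the state.
- state(): the state, without advancing time (a new reading comes with each control period).
- camera(name): name is "side" or "top" or "wrist"; returns a dict with "image" (420x560x3 uint8, blue, green, red), "fx", "fy", "cx", "cy" (pixels), "k1" (the pictures are not rectified: a ray, as slopes to the right and down, at radius r is drawn at 1 + k1 r^2 times it, then the intrinsics apply), "extrinsics" (4x4, takes a point from world to camera coordinates); the wrist camera has in their place "tool_from_camera" (4x4, takes a point from camera to tool coordinates, whose origin is the TCP and whose axes are the flange's). Camera axes: x right, y up, looking along -z (the intrinsics and any distortion apply to the point x, -y, -z); pixel columns grow to the right and rows downward; lengths in m; the calibration is good to about 2 mm. A picture is of the moment at which its call begins: read the wrist's pose just before it. There is no depth.
- sign_off(): hands the job in, once; it reports no verdict.
The state is a dict: "clock": time; "joint_pos": joint angles; "qvel": joint speeds; "effort": joint torques, N m; "eef_pos": TCP position; "tool_rot": TCP orientation; "wrist_force": force on the tool from outside, world axes, zero at the start; "wrist_torque": the same for the moment, N m; "width": opening from 0.0 (shut) to 1.0 (fully open).
Only numpy, scipy, OpenCV 4.12 (cv2) and the standard library are available. Lean on these libraries where they do the work, as an engineer would, in place of code of your own. Each camera call takes 0.05 s, during which the arm holds its last target.

## Working session

There is one attempt and no reset: what is moved stays moved. The work goes in short steps, Python scripts to look and compute and a tool call to move; the robot and the scene stay as the last step left them, time stands still between calls to the robot, and variables do not carry over. Pictures are saved under pics/ and viewed, and the job is handed in when it is done.

Besides the shell and the picture viewer there is one more tool, called after ">>>" by a JSON object that holds its "method" and its "body", one argument or row to a line. play_rows: Moves the arm, as the interface text tells. Its arguments: {"type":"object","properties":{"increments":{"type":"array"},"squeeze":{"type":"number"}},"required":["increments"]}

```bash
mkdir -p pics; ls; python3 - <<'E'
from rig import *
import cv2,numpy as np,json
s=state();print(s)
for n in ["side","top","wrist"]:
    c=camera(n);cv2.imwrite(f"pics/{n}0.png",c["image"]);
    print(n,{k:(np.round(v,4).tolist()) for k,v in c.items() if k!="image"})
    np.savez(f"{n}0.npz",**c)
E
```

```text
pics
{'clock': 0.0, 'joint_pos': array([-1.25198695e+00,  4.23820085e-01,  1.63066492e+00, -3.83510759e-05,
        1.08860761e+00, -1.90056167e-02]), 'qvel': array([-8.29174880e-04,  1.49284839e-03, -9.85095934e-05,  1.08307623e-03,
        5.07199938e-04, -3.91358599e-05]), 'effort': array([-1.01809292e-03, -5.44624364e+01, -2.73666698e+01,  6.42669504e-02,
        2.28322099e-02, -1.19371466e-04]), 'eef_pos': array([ 0.20699266, -0.58918514,  0.24392449]), 'tool_rot': array([[ 9.43475183e-01,  3.31442795e-01, -5.02409378e-04],
       [ 3.31443176e-01, -9.43474124e-01,  1.41373047e-03],
       [-5.43946915e-06, -1.50033977e-03, -9.99998874e-01]]), 'wrist_force': array([-0.5267725 ,  0.20153154, -0.20252443]), 'wrist_torque': array([-0.03813097,  0.04662831,  0.01422468]), 'width': 0.9995383326773868}
side {'fx': 386.3558, 'fy': 386.3558, 'cx': 277.7353, 'cy': 216.9743, 'k1': -0.0391, 'extrinsics': [[0.9261, -0.3772, 0.0074, -0.5774], [0.2108, 0.5337, 0.819, -0.1615], [-0.3129, -0.7569, 0.5737, -0.7525], [0.0, 0.0, 0.0, 1.0]]}
top {'fx': 407.8914, 'fy': 407.8914, 'cx': 277.2566, 'cy': 203.6046, 'k1': 0.0194, 'extrinsics': [[0.0028, -0.9996, -0.0298, -0.0412], [0.994, -0.0004, 0.1089, -0.6378], [-0.1089, -0.03, 0.9936, -1.0152], [0.0, 0.0, 0.0, 1.0]]}
wrist {'fx': 372.0545, 'fy': 372.0545, 'cx': 273.2373, 'cy': 213.1558, 'k1': -0.0582, 'tool_from_camera': [[0.0003, 0.9635, 0.2677, 0.0732], [1.0, -0.0001, -0.0005, 0.0015], [-0.0004, 0.2677, -0.9635, -0.1391], [0.0, 0.0, 0.0, 1.0]]}
```

View pics/top0.png

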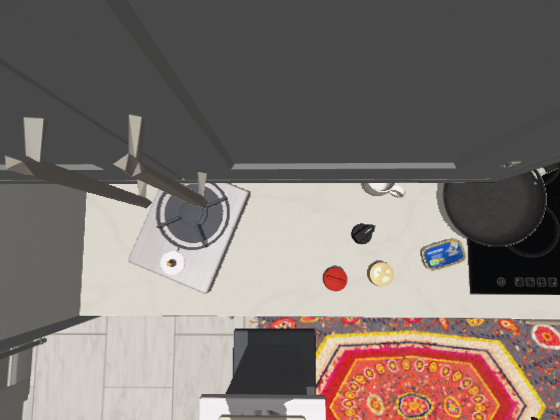

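View pics/side0.png

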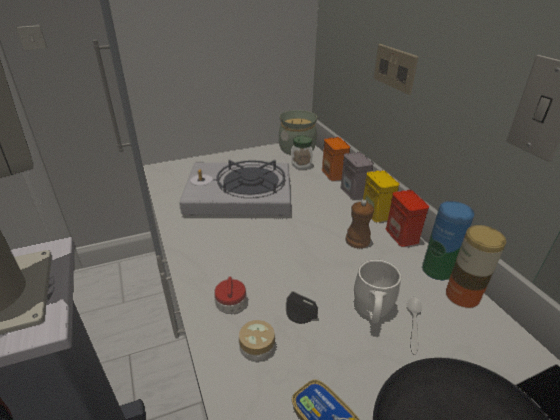

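```bash
python3 - <<'E'
import rig
print([n for n in dir(rig) if not n.startswith('__')]); print(getattr(rig,'finger_overhang',None))
E
```

```text
['Unreachable', 'camera', 'finger_overhang', 'sign_off', 'state']
0.022
```

```bash
cat > h.py <<'E'
import numpy as np,cv2
def D(c): return np.array([c['k1'],0,0,0,0],float)
def K(c): return np.array([[c['fx'],0,c['cx']],[0,c['fy'],c['cy']],[0,0,1.]],float)
F=np.diag([1,-1,-1.])
def E(c,s=None):
    if 'extrinsics' in c: return np.array(c['extrinsics'])
    T=np.eye(4);T[:3,:3]=s['tool_rot'];T[:3,3]=s['eef_pos']
    return np.linalg.inv(T@np.array(c['tool_from_camera']))
def und(c,px):
    # distorted = r*(1+k1 r^2)
    return cv2.undistortPointsIter(np.array([[px]],float),K(c),D(c),None,None,(3,100,1e-12))[0,0] if hasattr(cv2,'undistortPointsIter') else cv2.undistortPoints(np.array([[px]],float),K(c),D(c))[0,0]
def ray(c,px,s=None):
    e=E(c,s);a=und(c,px);d=e[:3,:3].T@(F@np.array([a[0],a[1],1.]));o=-e[:3,:3].T@e[:3,3];return o,d
def onz(c,px,z,s=None):
    o,d=ray(c,px,s);return o+d*(z-o[2])/d[2]
def proj(c,P,s=None):
    e=E(c,s);P=np.atleast_2d(P)@e[:3,:3].T+e[:3,3];P=P@F
    return cv2.projectPoints(P,np.zeros(3),np.zeros(3),K(c),D(c))[0][:,0]
def tri(obs):
    A=np.zeros((3,3));b=np.zeros(3)
    for o,d in obs:
        d=d/np.linalg.norm(d);M=np.eye(3)-np.outer(d,d);A+=M;b+=M@o
    return np.linalg.solve(A,b)
E
python3 - <<'E'
import cv2,numpy as np
t=cv2.imread('pics/top0.png');s=cv2.imread('pics/side0.png')
def crop(im,x,y,w,h,f): return cv2.resize(im[y:y+h,x:x+w],None,fx=f,fy=f,interpolation=cv2.INTER_CUBIC)
cv2.imwrite('pics/tk.png',crop(t,340,210,50,50,8))
cv2.imwrite('pics/tb.png',crop(t,120,175,140,130,5))
cv2.imwrite('pics/sb.png',crop(s,175,150,130,75,6))
cv2.imwrite('pics/sk.png',crop(s,270,270,70,60,8))
E
```

```text
(no output)
```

View pics/tk.png

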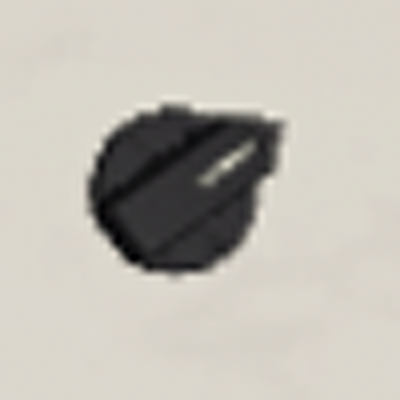

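View pics/tb.png

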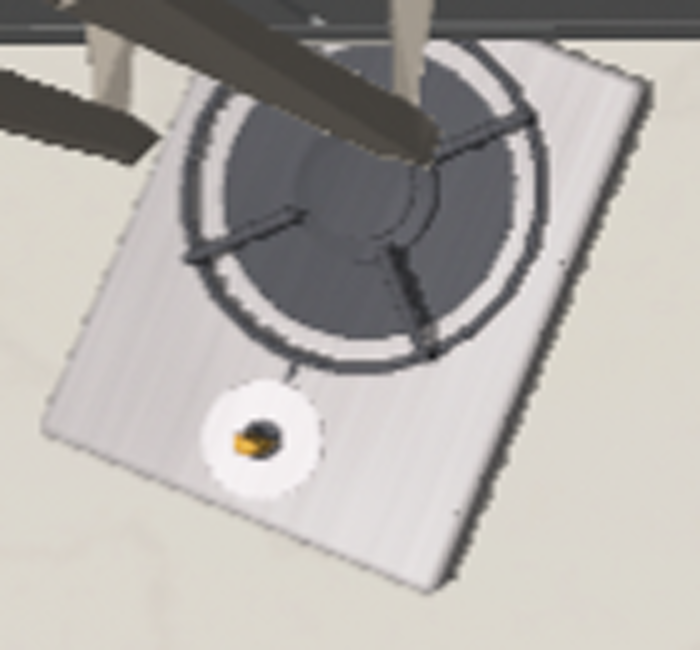

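View pics/sb.png

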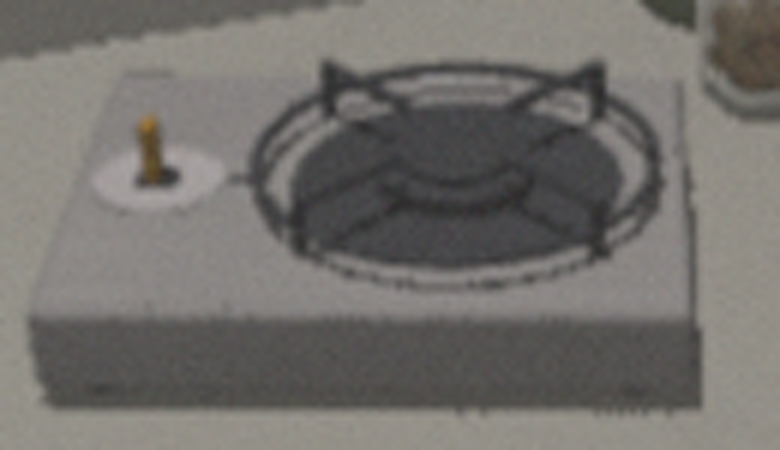

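View pics/sk.png

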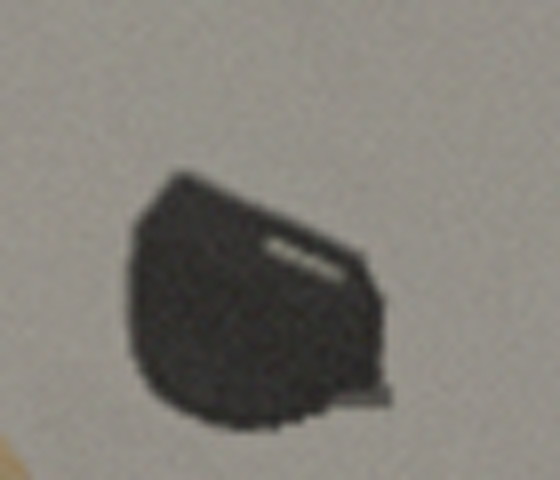

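View pics/wrist0.png

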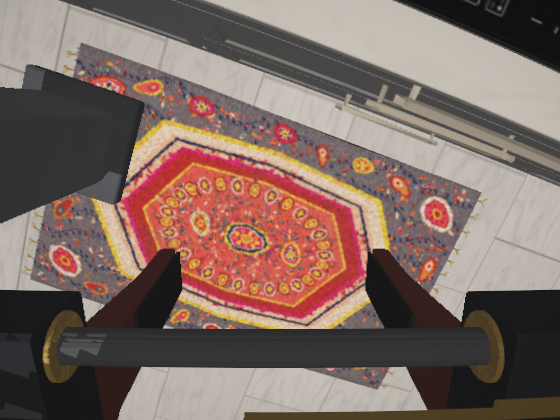

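```bash
python3 - <<'E'
from h import *
t=np.load('top0.npz');s=np.load('side0.npz')
P=lambda n,c,px,z: print(n,np.round(onz(c,px,z),4))
P('skirt',t,(361.6,233.8),.003)
a=onz(t,(375.5,225.3),.021)
P('nose',t,(375.5,225.3),.021)
l0=onz(t,(340+203/8,210+183/8),.036);l1=onz(t,(340+256/8,210+146/8),.036);print('line',l0,l1,np.degrees(np.arctan2(*(l1-l0)[1::-1])))
FL=onz(t,(129,261),.05);FR=onz(t,(206.4,293),.05);BR=onz(t,(249.6,192),.05)
print(FL,FR,BR, np.linalg.norm(FL-FR),np.linalg.norm(FR-BR))
print('ang',np.degrees(np.arctan2(*(BR-FR)[1::-1])),np.degrees(np.arctan2(*(FL-FR)[1::-1]))-90)
P('plate',t,(172.4,263),.051);P('tip',t,(168.5,263.3),.08);P('mark',t,(178.4,249.4),.05)
print('side tip',onz(s,(175+149/6,150+117/6),.08), 'plate',onz(s,(175+160/6,150+178/6),.05))
print('timer',onz(t,(335,279),.049),'pot',onz(t,(381,274),.035))
print('side line',onz(s,(270+265/8,270+241/8),.036),onz(s,(270+345/8,270+277/8),.036))
E
```

```text
skirt [ 0.5619 -0.2599  0.003 ]
nose [ 0.5831 -0.2927  0.021 ]
line [ 0.56304439 -0.26368365  0.036     ] [ 0.57476704 -0.28056962  0.036     ] -55.23069241005289
[0.49103713 0.3317856  0.05      ] [0.41283222 0.13454466 0.05      ] [0.6658638  0.02967381 0.05      ] 0.2121791630290966 0.2739030473201602
ang -22.511930686682177 -21.628045399489565
plate [0.4863 0.2216 0.051 ]
tip [0.4866 0.2229 0.08  ]
mark [0.5202 0.2078 0.05  ]
side tip [0.48948036 0.22405825 0.08      ] plate [0.49070356 0.22153837 0.05      ]
timer [ 0.4485556  -0.18425811  0.049     ] pot [ 0.4605793  -0.30041049  0.035     ]
side line [ 0.56645154 -0.26316787  0.036     ] [ 0.57867694 -0.27987248  0.036     ]
```

>>> {"method": "play_rows", "body": {
  "increments": [
    [[44, -19, 5, -0.18, 1], [89, -38, 15, -0.36, 1], [133, -58, 26, -0.54, 1], [178, -77, 38, -0.72, 1], [222, -96, 50, -0.9, 1], [266, -115, 62, -1.08, 1], [311, -135, 75, -1.26, 1], [355, -154, 85, -1.44, 1], [400, -173, 95, -1.62, 1], [444, -193, 104, -1.8, 1], [444, -193, 104, -1.835, 1], [444, -193, 104, -1.835, 1]]
  ]
}}

```text
clock: 1.65
eef_pos: [0.5615, -0.2599, 0.1401]
tool_rot: [[-0.566, 0.825, -0.001], [0.825, 0.566, 0.001], [0.002, -0.0, -1.0]]
wrist_force: [0.3, -0.4, 0.1]
width: 1.002
```

```bash
cat > snap.py <<'E'
import sys
from rig import *
from h import *
import pickle
n=sys.argv[1]
s=state();c=camera('wrist')
pickle.dump((s,c),open(n+'.pkl','wb'))
cv2.imwrite(f'pics/{n}.png',c['image'])
R=s['tool_rot']
print(s['clock'],np.round(s['eef_pos'],4),'yaw',np.degrees(np.arctan2(R[1,0],R[0,0])),np.round(R[2],4),'F',np.round(s['wrist_force'],2),np.round(s['wrist_torque'],2),s['width'],np.round(s['joint_pos'],2))
E
python3 snap.py w1
```

```text
1.65 [ 0.5615 -0.2599  0.1401] yaw 124.45345074437117 [ 1.7e-03 -3.0e-04 -1.0e+00] F [ 0.34 -0.39  0.07] [ 0.   -0.17 -0.04] 1.0020438652932961 [-0.45  0.55  1.71  0.    0.89 -1.05]
```

View pics/w1.png

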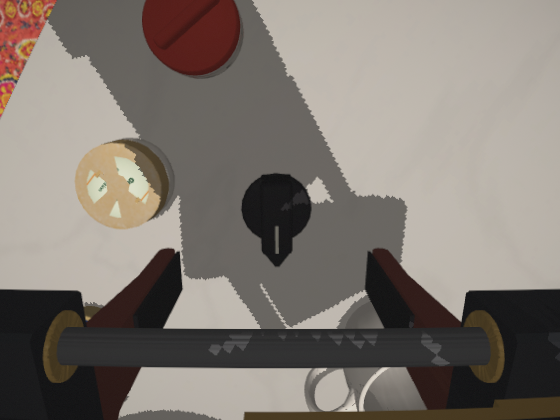

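```bash
python3 - <<'E'
from h import *
import pickle
s,c=pickle.load(open('w1.pkl','rb'))
t=np.load('top0.npz',allow_pickle=True)
im=c['image'];cv2.imwrite('pics/w1c.png',cv2.resize(im[165:280,225:330],None,fx=5,fy=5,interpolation=cv2.INTER_CUBIC))
ti=t['image'];cv2.imwrite('pics/tm.png',cv2.resize(ti[165:225,340:420],None,fx=8,fy=8,interpolation=cv2.INTER_CUBIC))
# predicted model projection at current guess
k=np.array([0.562,-0.26,0]);y=np.radians(-55.5)
ax=np.array([np.cos(y),np.sin(y),0])
print(proj(c,[k+[0,0,.006],k+.035*ax+[0,0,.021],k+.026*ax+[0,0,.036],k-.026*ax+[0,0,.036]],s))
E
```

```text
[[274.36917768 208.36502179]
 [274.40377488 258.84008554]
 [274.46108349 255.1232948 ]
 [274.4878699  181.93480037]]
```

View pics/w1c.png

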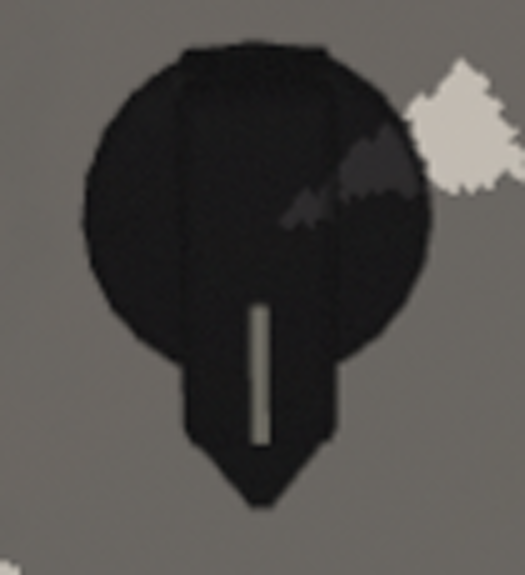

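View pics/tm.png

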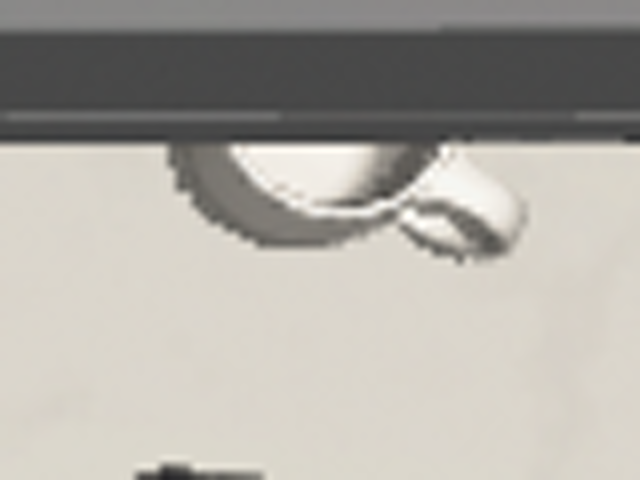

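```bash
python3 - <<'E'
from h import *
import pickle
from scipy.optimize import least_squares
s,c=pickle.load(open('w1.pkl','rb'))
g=cv2.cvtColor(c['image'],cv2.COLOR_BGR2GRAY)
roi=np.zeros_like(g);roi[165:275,235:318]=255
m=((g<60)&(roi>0)).astype(np.uint8)
m=cv2.morphologyEx(m,cv2.MORPH_CLOSE,np.ones((5,5)))
cnt=max(cv2.findContours(m,cv2.RETR_EXTERNAL,cv2.CHAIN_APPROX_NONE)[0],key=cv2.contourArea)[:,0].astype(float)
# model silhouette
def model(p):
    x,y,a=p
    th=np.linspace(0,2*np.pi,72,endpoint=False)
    pts=[[.027*np.cos(t),.027*np.sin(t),z] for t in th for z in(0,.006)]
    for z in(.006,.036): pts+= [[-.026,.011,z],[-.026,-.011,z],[.026,.011,z],[.026,-.011,z],[.035,.001,z],[.035,-.001,z]]
    P=np.array(pts);R=np.array([[np.cos(a),-np.sin(a)],[np.sin(a),np.cos(a)]])
    P[:,:2]=P[:,:2]@R.T+[x,y];return P
def mask(p,f=4):
    P=model(p);q=proj(c,P,s)
    im=np.zeros((420*f,560*f),np.uint8)
    sk=cv2.convexHull(((q[:144]+.5)*f).astype(np.float32)).astype(np.int32)
    br=cv2.convexHull(((q[144:]+.5)*f).astype(np.float32)).astype(np.int32)
    cv2.fillConvexPoly(im,sk,255);cv2.fillConvexPoly(im,br,255)
    return cv2.resize(im,(560,420),interpolation=cv2.INTER_AREA)[165:275,235:318]/255.
obs=m[165:275,235:318].astype(float)
from scipy.optimize import minimize
f=lambda v:np.abs(mask((.5619+v[0]/1e3,-.26+v[1]/1e3,np.radians(-55.5+v[2])))-obs).sum()
r=minimize(f,[1,1,0],method='Nelder-Mead',options=dict(initial_simplex=[[1,1,0],[3,1,0],[1,3,0],[1,1,2]]))
print(r.x,r.fun,obs.sum(),m.sum())
d=np.array([r.x[0]/1e3+.5619,r.x[1]/1e3-.26,.03])-s['eef_pos'];print('knob',.5619+r.x[0]/1e3,-.26+r.x[1]/1e3,-55.5+r.x[2]);print('tool d',s['tool_rot'].T@d)
print('TCP px',proj(c,s['eef_pos']+s['tool_rot']@np.array([[0,0,0.],[0,0,.02]]).T[:,0]*0,s),proj(c,s['eef_pos']+.02*s['tool_rot'][:,2],s))
E
```

```text
[0.79276238 0.92506359 1.47012139] 284.00392156862745 4307.0 4307
knob 0.5626927623756225 -0.25907493641165563 -54.029878607586795
tool d [-0.00016136  0.00153855  0.1100511 ]
TCP px [[274.15444514 289.99875237]] [[274.06243825 269.95083083]]
```

>>> {"method": "play_rows", "body": {
  "increments": [
    [[0, 1.5, 30, -0.015, 1], [0, 1.5, 60, -0.015, 1], [0, 1.5, 85, -0.015, 1], [0, 1.5, 100, -0.015, 1], [0, 1.5, 106, -0.015, 1], [0, 1.5, 109, -0.015, 1], [0, 1.5, 109, -0.015, 1]]
  ]
}}

```text
clock: 2.58
eef_pos: [0.5627, -0.2597, 0.0319]
tool_rot: [[-0.577, 0.817, -0.0], [0.817, 0.577, 0.001], [0.001, 0.0, -1.0]]
wrist_force: [0.2, 1.5, 0.4]
width: 1.0
```

```bash
python3 snap.py w2
```

```text
2.575 [ 0.5627 -0.2597  0.0319] yaw 125.22697311865907 [ 6.e-04  4.e-04 -1.e+00] F [0.15 1.52 0.42] [ 0.04 -0.14 -0.01] 1.0002085282007258 [-0.45  0.71  1.73  0.    0.7  -1.07]
```

View pics/w2.png

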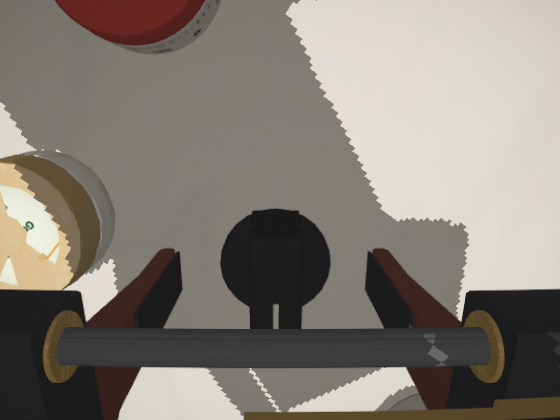

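>>> {"method": "play_rows", "body": {
  "increments": [
    [[0, 0.5, 1.5, 0, 1], [0, 0.5, 1.5, 0, -1], [0, 0.5, 1.5, 0, -1], [0, 0.5, 1.5, 0, -1], [0, 0.5, 1.5, 0, -1], [0, 0.5, 1.5, 0, -1], [0, 0.5, 1.5, 0, -1], [0, 0.5, 1.5, 0, -1]]
  ],
  "squeeze": 40
}}

```text
clock: 3.62
eef_pos: [0.5632, -0.2594, 0.0304]
tool_rot: [[-0.577, 0.817, 0.0], [0.817, 0.577, 0.001], [0.001, 0.0, -1.0]]
wrist_force: [1.2, 0.0, -0.4]
width: 0.25
```

```bash
python3 snap.py w3
```

```text
3.625 [ 0.5632 -0.2594  0.0304] yaw 125.23080678657145 [ 5.e-04  4.e-04 -1.e+00] F [ 1.22  0.05 -0.37] [ 0.05 -0.15  0.01] 0.24961783015735323 [-0.45  0.71  1.73  0.    0.7  -1.07]
```

View pics/w3.png

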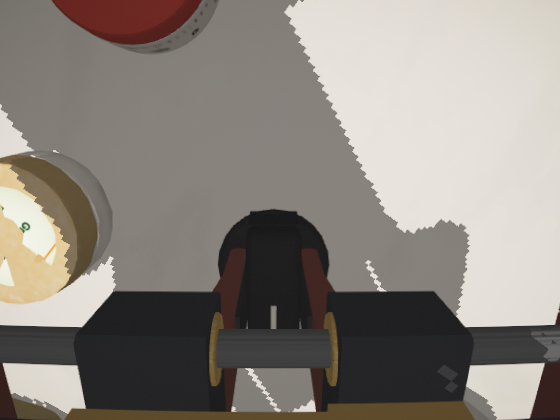

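```bash
cat > fit.py <<'E'
from h import *
import pickle,sys
from scipy.optimize import minimize
s,c=pickle.load(open(sys.argv[1]+'.pkl','rb')); r0=int(sys.argv[2]);r1=int(sys.argv[3]);thr=int(sys.argv[4])
zb=float(sys.argv[5]) # underside in tool z
g=cv2.cvtColor(c['image'],cv2.COLOR_BGR2GRAY)
obs=(g<thr)[r0:r1,205:345].astype(float)
def mask(v,f=4):
    th=np.linspace(0,2*np.pi,90,endpoint=False)
    L=[]
    A=np.array([[.027*np.cos(t),.027*np.sin(t),zb-z] for t in th for z in(0,.006)])
    B=np.array([[.026,.011,zb-z] for z in(.006,.036)]+[[.026,-.011,zb-z] for z in(.006,.036)]+[[-.026,-.011,zb-z] for z in(.006,.036)]+[[-.026,.011,zb-z] for z in(.006,.036)])
    im=np.zeros((420*f,560*f),np.uint8)
    for P in(A,B):
        P=P+[v[0]/1e3,v[1]/1e3,0]
        W=s['eef_pos']+P@s['tool_rot'].T
        q=proj(c,W,s)
        cv2.fillConvexPoly(im,cv2.convexHull(((q+.5)*f).astype(np.float32)).astype(np.int32),255)
    return cv2.resize(im,(560,420),interpolation=cv2.INTER_AREA)[r0:r1,205:345]/255.
f=lambda v:np.abs(mask(v)-obs).sum()
r=minimize(f,[0,0],method='Nelder-Mead',options=dict(initial_simplex=[[0,0],[3,0],[0,3]]))
print('knob in tool mm',r.x,r.fun,obs.sum())
E
python3 fit.py w3 195 245 70 0.0304; python3 fit.py w3 195 245 60 0.0304; python3 fit.py w2 195 260 60 .0319
```

```text
knob in tool mm [-0.65391192 -0.53481996] 73.42745098039215 2718.0
knob in tool mm [-0.77590485 -0.43675048] 62.345098039215685 2679.0
knob in tool mm [-0.71650751  0.37959424] 95.93725490196078 4362.0
```

```bash
python3 - <<'E'
from h import *
s=np.load('side0.npz')
print('mill base',onz(s,(358,245),0.0),'mug',onz(s,(377,315),0))
E
```

```text
mill base [ 0.77441197 -0.12574972  0.        ] mug [ 0.69604777 -0.32014123  0.        ]
```

>>> {"method": "play_rows", "body": {
  "increments": [
    [[0, 0, -40, 0, -1], [0, 0, -90, 0, -1], [20, 13, -130, 0, -1], [60, 39, -140, -0.08, -1], [105, 68, -140, -0.16, -1], [150, 97, -140, -0.24, -1], [200, 129, -140, -0.32, -1], [250, 161, -140, -0.4, -1], [300, 193, -140, -0.48, -1], [345, 222, -140, -0.54, -1], [375, 241, -140, -0.572, -1], [387, 249, -140, -0.572, -1]]
  ]
}}

```text
clock: 5.18
eef_pos: [0.543, 0.202, 0.1707]
tool_rot: [[-0.928, 0.373, 0.0], [0.373, 0.928, 0.001], [0.0, 0.001, -1.0]]
wrist_force: [0.4, 0.2, -1.1]
width: 0.245
```

>>> {"method": "play_rows", "body": {
  "increments": [
    [[0, 0, 0, 0, -1], [0, 0, 0, 0, -1]]
  ]
}}

```text
clock: 5.42
eef_pos: [0.5429, 0.2008, 0.1706]
tool_rot: [[-0.928, 0.374, -0.0], [0.374, 0.928, 0.0], [0.0, 0.0, -1.0]]
wrist_force: [-0.2, -0.0, -0.5]
width: 0.25
```

```bash
python3 snap.py w4
```

```text
5.425 [0.5429 0.2008 0.1706] yaw 158.05756473157234 [ 4.e-04  1.e-04 -1.e+00] F [-0.2  -0.03 -0.48] [ 0.02 -0.13  0.02] 0.25031102311529724 [ 0.33  0.45  1.79  0.    0.9  -0.85]
```

View pics/w4.png

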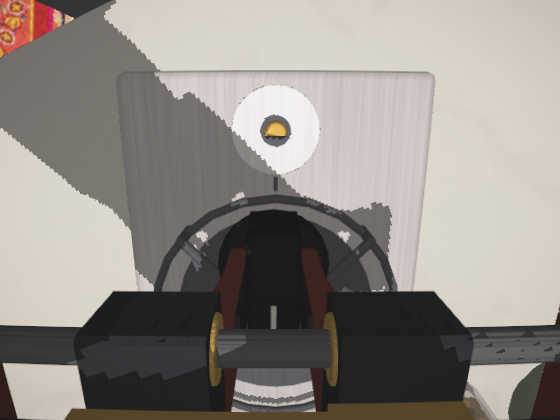

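```bash
python3 - <<'E'
import cv2
im=cv2.imread('pics/w4.png')
cv2.imwrite('pics/w4c.png',cv2.resize(im[80:200,225:330],None,fx=5,fy=5,interpolation=cv2.INTER_CUBIC))
cv2.imwrite('pics/w4d.png',cv2.resize(im[60:100,105:445],None,fx=2.3,fy=6,interpolation=cv2.INTER_CUBIC))
E
python3 fit.py w4 195 245 70 0.0304;python3 fit.py w4 195 245 60 0.0304
```

```text
knob in tool mm [ 0.18354718 -0.92265556] 1472.2666666666667 4185.0
knob in tool mm [ 0.18360575 -1.02895727] 1342.2627450980392 4046.0
```

View pics/w4c.png

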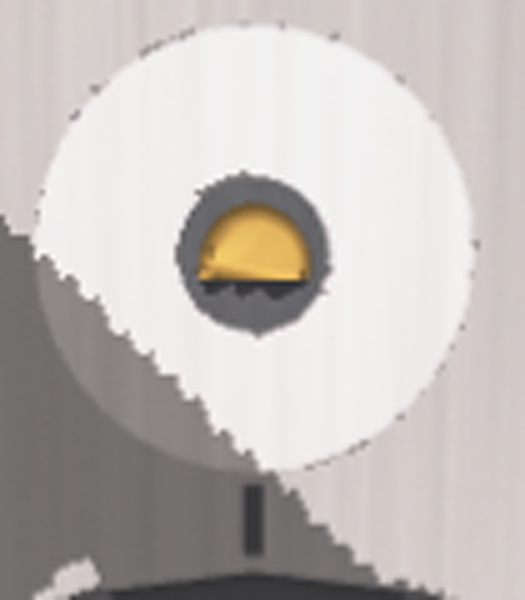

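View pics/w4d.png

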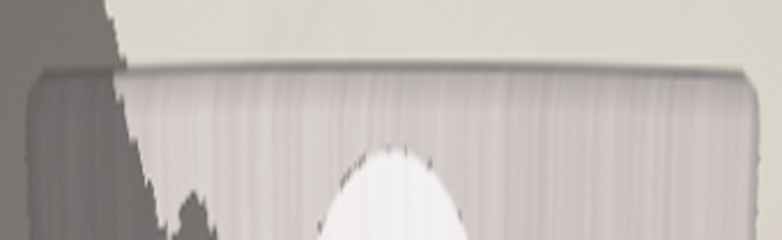

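```bash
python3 - <<'E'
from h import *
import pickle
s,c=pickle.load(open('w4.pkl','rb'))
R=s['tool_rot']
T=lambda P:(R.T@(P-s['eef_pos'])*1e3).round(2)
fl=onz(c,(275.4,136.2),.08,s)
print('flat edge mid',fl,T(fl),'-> axis tool',T(fl)+[1.5,0,0])
pl=onz(c,(275.4,129.1),.0505,s);print('plate',pl,T(pl))
mk=onz(c,(225+254/5-.5,80+520/5-.5),.05,s);print('mark',mk,T(mk))
ax=fl+R[:,0]*.0015;print('axis',ax)
# front corners angle: rows at x=118+, 432
a=onz(c,(150,60+72/6),.05,s);b=onz(c,(400,60+72/6),.05,s)
print(T(a),T(b))
# project predicted spindle for check
th=np.linspace(0,2*np.pi,9)
print('pred plate px for axis',proj(c,np.r_[ax[:2],.0505],s))
L=np.array([0,6.84,0]);
print(proj(c,[fl+R@[0,.00684,0],fl-R@[0,.00684,0]],s))
E
```

```text
flat edge mid [0.49029773 0.22213748 0.08      ] [5.676e+01 9.000e-02 9.059e+01] -> axis tool [5.826e+01 9.000e-02 9.059e+01]
plate [0.48773596 0.2233331  0.0505    ] [ 59.57   0.24 120.09]
mark [0.52283283 0.20919081 0.05      ] [ 21.73   0.24 120.58]
axis [0.48890639 0.22269799 0.08000061]
[ 97.25 -83.16 120.6 ] [ 97.32  83.02 120.62]
pred plate px for axis [[275.17465686 131.07137795]]
[[286.65918906 136.20912055]
 [264.14032805 136.19914138]]
```

>>> {"method": "play_rows", "body": {
  "increments": [
    [[30, 0.3, 0, 0, -1], [55, 0.6, 10, 0, -1], [59, 0.6, 30, 0, -1], [59, 0.6, 48, 0, -1], [59, 0.6, 54, 0, -1], [59, 0.6, 54, 0, -1], [59, 0.6, 54, 0, -1]]
  ]
}}

```text
clock: 6.35
eef_pos: [0.4891, 0.2233, 0.117]
tool_rot: [[-0.927, 0.374, 0.0], [0.374, 0.927, 0.001], [-0.0, 0.001, -1.0]]
wrist_force: [0.9, 0.1, -0.3]
width: 0.244
```

```bash
python3 snap.py w5; python3 - <<'E'
from rig import *
import cv2
for n,(x,y,w,h) in {"side":(170,130,100,75),"top":(130,220,100,75)}.items():
    c=camera(n)['image'];cv2.imwrite(f'pics/{n}5.png',cv2.resize(c[y:y+h,x:x+w],None,fx=7,fy=7,interpolation=cv2.INTER_CUBIC))
E
```

```text
6.35 [0.4891 0.2233 0.117 ] yaw 158.00868476465132 [-2.e-04  7.e-04 -1.e+00] F [ 0.86  0.1  -0.34] [ 0.03 -0.17 -0.05] 0.24393649355265476 [ 0.41  0.48  1.9   0.    0.75 -0.78]
```

View pics/w5.png

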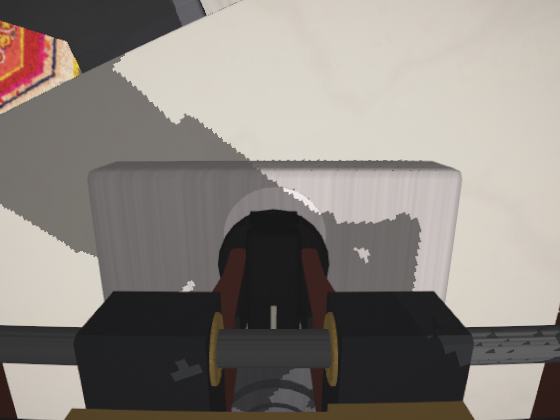

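View pics/side5.png

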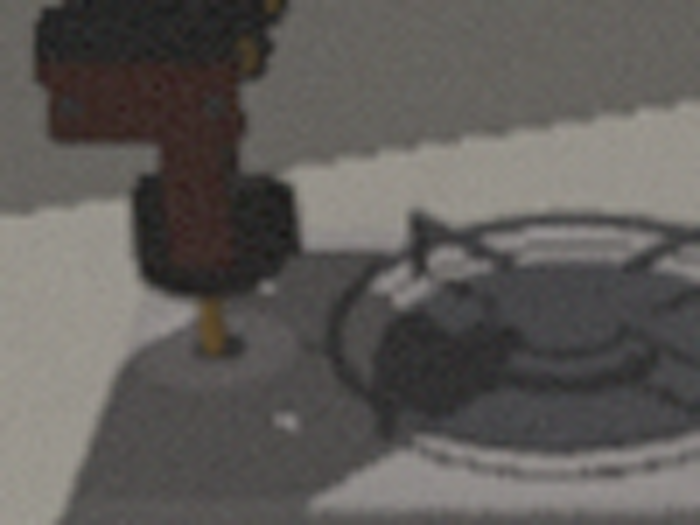

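View pics/top5.png

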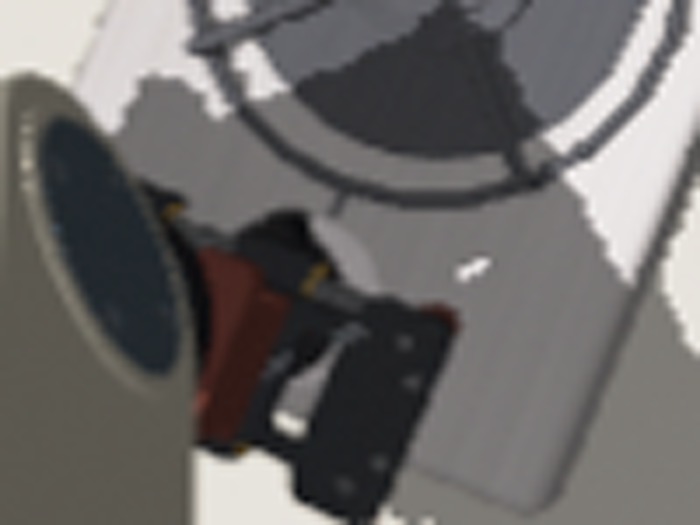

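>>> {"method": "play_rows", "body": {
  "increments": [
    [[0, 0, 3, 0, -1], [0, 0, 5, 0, -1], [0, 0, 7, 0, -1], [0, 0, 9, 0, -1], [0, 0, 10, 0, -1], [0, 0, 10, 0, -1]]
  ]
}}

```text
clock: 7.25
eef_pos: [0.4889, 0.2234, 0.107]
tool_rot: [[-0.927, 0.374, 0.0], [0.374, 0.927, 0.001], [-0.0, 0.001, -1.0]]
wrist_force: [-0.0, 1.0, -0.1]
width: 0.251
```

>>> {"method": "play_rows", "body": {
  "increments": [
    [[0, 0, 2, 0, -1], [0, 0, 4, 0, -1], [0, 0, 6, 0, -1], [0, 0, 8, 0, -1], [0, 0, 10, 0, -1], [0, 0, 12, 0, -1], [0, 0, 12, 0, -1]]
  ]
}}

```text
clock: 8.12
eef_pos: [0.4888, 0.2234, 0.0948]
tool_rot: [[-0.927, 0.374, 0.0], [0.374, 0.927, 0.0], [0.0, 0.0, -1.0]]
wrist_force: [0.8, -0.3, 0.2]
width: 0.247
```

```bash
python3 snap.py w6; python3 - <<'E'
from rig import *
import cv2
for n,(x,y,w,h) in {"side":(170,130,100,75)}.items():
    c=camera(n)['image'];cv2.imwrite(f'pics/{n}6.png',cv2.resize(c[y:y+h,x:x+w],None,fx=7,fy=7,interpolation=cv2.INTER_CUBIC))
E
```

```text
8.125 [0.4888 0.2234 0.0948] yaw 158.02801129923262 [ 1.e-04  5.e-04 -1.e+00] F [ 0.85 -0.31  0.19] [ 0.05 -0.1   0.06] 0.24654295032289625 [ 0.41  0.52  1.91  0.    0.71 -0.78]
```

View pics/side6.png

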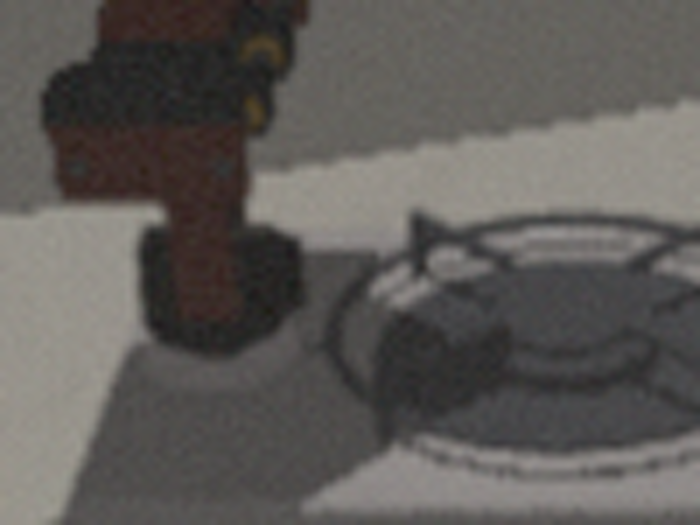

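View pics/w6.png

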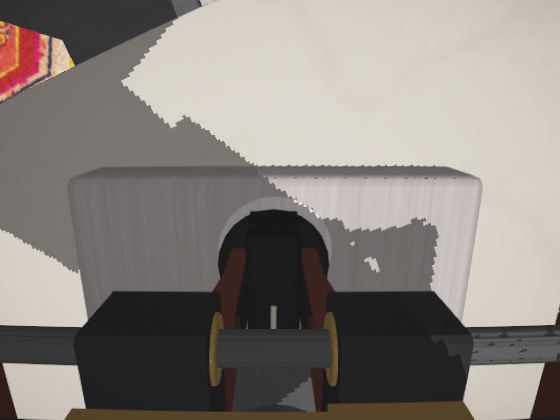

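>>> {"method": "play_rows", "body": {
  "increments": [
    [[0, 0, 2, 0, -1], [0, 0, 4, 0, -1], [0, 0, 6, 0, -1], [0, 0, 6, 0, -1]]
  ],
  "squeeze": 55
}}

```text
clock: 8.72
eef_pos: [0.4889, 0.2234, 0.0891]
tool_rot: [[-0.927, 0.374, 0.0], [0.374, 0.927, 0.001], [-0.0, 0.001, -1.0]]
wrist_force: [-1.2, -0.9, 4.6]
width: 0.247
```

>>> {"method": "play_rows", "body": {
  "increments": [
    [[0, 0, 1.5, 0, -1], [0, 0, 3, 0, -1], [0, 0, 4.5, 0, -1], [0, 0, 6, 0, -1], [0, 0, 6, 0, -1], [0, 0, 6, 0, -1]]
  ]
}}

```text
clock: 9.48
eef_pos: [0.4889, 0.2234, 0.0835]
tool_rot: [[-0.927, 0.374, 0.0], [0.374, 0.927, 0.001], [-0.0, 0.001, -1.0]]
wrist_force: [-1.7, -0.7, 9.0]
width: 0.249
```

```bash
python3 snap.py w7; python3 - <<'E'
from rig import *
import cv2
for n,(x,y,w,h) in {"side":(170,130,100,75)}.items():
    c=camera(n)['image'];cv2.imwrite(f'pics/{n}7.png',cv2.resize(c[y:y+h,x:x+w],None,fx=7,fy=7,interpolation=cv2.INTER_CUBIC))
E
```

```text
9.475 [0.4889 0.2234 0.0835] yaw 158.03016874130583 [-2.e-04  7.e-04 -1.e+00] F [-1.68 -0.73  8.99] [-0.13  0.31 -0.04] 0.2489313196858496 [ 0.41  0.54  1.91  0.    0.69 -0.78]
```

View pics/side7.png

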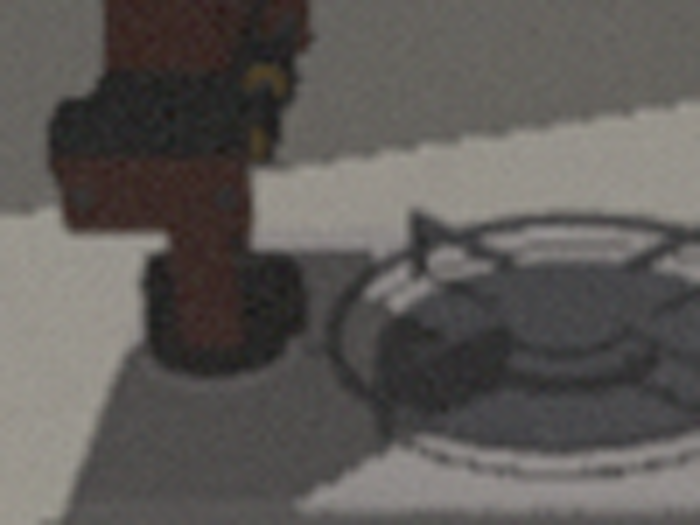

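View pics/w7.png

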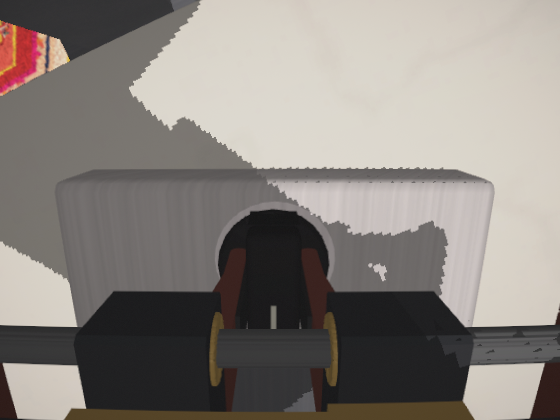

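>>> {"method": "play_rows", "body": {
  "increments": [
    [[0, 0, 1, 0, -1], [0, 0, 1.7, 0, -1], [0, 0, 1.7, 0, -1], [0, 0, 1.7, 0, -1], [0, 0, 1.7, 0, -1]]
  ]
}}

```text
clock: 10.2
eef_pos: [0.489, 0.2234, 0.0823]
tool_rot: [[-0.927, 0.374, 0.001], [0.374, 0.927, 0.001], [-0.0, 0.001, -1.0]]
wrist_force: [-2.4, -1.6, 9.3]
width: 0.247
```

```bash
python3 snap.py w8; python3 fit.py w3 200 240 60 .0304; python3 fit.py w8 209 225 60 .0304
```

```text
10.2 [0.489  0.2234 0.0823] yaw 158.03046284784585 [-4.e-04  9.e-04 -1.e+00] F [-2.38 -1.59  9.28] [-0.14  0.3  -0.03] 0.24656321493309474 [ 0.41  0.54  1.91  0.    0.68 -0.78]
knob in tool mm [-0.74547815 -0.41721654] 55.40784313725491 2175.0
knob in tool mm [-0.15475774 -1.39132583] 35.72549019607843 836.0
```

>>> {"method": "play_rows", "body": {
  "increments": [
    [[0, 0, 1, 0, -1], [0, 0, 1.5, 0, -1], [0, 0, 1.5, 0, -1], [0, 0, 1.5, 0, -1], [0, 0, 1.5, 0, -1]]
  ]
}}

```text
clock: 10.88
eef_pos: [0.489, 0.2234, 0.0821]
tool_rot: [[-0.927, 0.374, 0.001], [0.374, 0.927, 0.001], [-0.001, 0.001, -1.0]]
wrist_force: [-4.8, -2.3, 19.4]
width: 0.246
```

```bash
python3 snap.py w9; python3 - <<'E'
import cv2,numpy as np
a=cv2.imread('pics/w3.png')[195:340,200:350];b=cv2.imread('pics/w9.png')[195:340,200:350]
cv2.imwrite('pics/cmp.png',cv2.resize(np.hstack([a,b]),None,fx=2.6,fy=2.6,interpolation=cv2.INTER_CUBIC))
E
```

```text
10.875 [0.489  0.2234 0.0821] yaw 158.03216364440195 [-6.0e-04  1.1e-03 -1.0e+00] F [-4.81 -2.33 19.4 ] [-0.33  0.81 -0.  ] 0.24608762485899677 [ 0.41  0.54  1.91  0.    0.68 -0.78]
```

View pics/cmp.png

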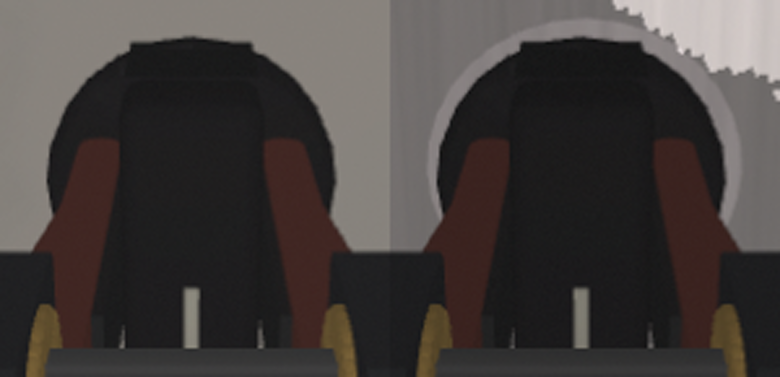

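```bash
python3 -c "
from rig import *
print(sign_off());s=state();print(s['clock'],s['eef_pos'],s['wrist_force'])"
```

```text
the job is handed in; nothing more can be done
None
the job is handed in; nothing more can be done
```

The knob is on the spindle, pushed fully home and pressed down to the stop. I handed the job in at about 10.9 s with the gripper still holding it there.

- **Grasp:** I gripped the knob across its 22 mm bar; the opening read 22 mm. I then turned it about 33° to match the burner.
- **Fit:** The knob slid over the spindle with no measurable push until the expected home depth, where the spring started at about 4.6 N.
- **Press:** The force rose to about 9.3 N over the spring's travel. It then jumped to 19.4 N with almost no further movement, about 8.3 mm below home, which is the stop.
- **Slip:** The last wrist picture, compared with the one taken at the grasp, shows the knob has not moved in the fingers.
- **Disagreements:** A numeric fit for the knob's position in the fingers gave poor or shifted values once the dark burner was behind it. I relied on the direct picture comparison instead. Two camera estimates of the spindle axis differed by about 1.3 mm; I aimed close to their mean and it went on cleanly.
- **Bystanders:** I kept the arm's paths clear of the timer, pot and mill, but did not photograph them again at the end.

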